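# Open the clamped tub and tip in the tested resistors

### The arm

A 7-joint arm with a two-finger parallel gripper is mounted at the origin on the work surface. World frame = base frame: x ahead of the robot, y to its left, z up, the work surface at z = 0. Lengths are in m, angles in rad, forces in N, time in s.
With the tool pointing down it reaches from about 0.4 to 0.85 m from the base axis. Payload 10.4 kg.
Tool frame: the origin (TCP) lies between the finger pads; the fingertips stand 19 mm ahead of it and the grasp point (between the pads) is the TCP; z points along the fingers, x is the direction in which the jaws open and shut, and the axes are right-handed (so a half turn about z gives the same grasp; the last joint's range is limited). The gripper opens to 87 mm and grips with 3 to 60 N. Pads are 19 mm wide; open, the fingers measure 117 mm over their backs; the gripper's body (75 mm by 190 mm) begins 51 mm behind the grasp point.
Start: joints at [1.286, 0.332, -0.065, 1.46, 0.022, 1.35, -0.088], TCP at [0.162, -0.604, 0.242] pointing down, gripper open.
Joint ranges: [-2.6, 2.6], [-0.5, 2.12], [-1.47, 1.34], [0.16, 2.42], [-1.27, 4.41], [0.06, 2.06], [-2.6, 2.6]. Speed limits (rad/s): [2.22, 2.22, 2.79, 2.79, 3.14, 3.14, 3.14].

### API

Orientations are given as a unit quaternion [x, y, z, w].
In Python, from bench import * gives the robot as it stands.
- The arm moves only by the tool step_arm, never from a script. Its argument "commands" is a list of rows, each a list of 6 numbers: the shift along the tool's x, y, z in m, then the turn, a rotation vector about the tool's x, y, z in rad. In form: [[tx, ty, tz, rx, ry, rz], ...]. A call has 1 to 12 rows; each row shifts and turns the commanded pose from where the row before left it, along the tool's axes as they then stand; what a row does not reach is not made up. A row lasts 1/10 s, in which the tool goes at most 50 mm and 8.59 degrees, less where a joint would pass 70% of its speed; a pose out of reach is approached as far as the arm can. A call with a gripper value outside its range is refused whole. "gripper" is the opening, from 0 (shut) to 1 (fully open), set as the call begins (left out, the last holds). The fingers move at their own pace and stop on an object; "grip_force" is the grip in N (left out, the last holds). Time passes only in rows, so rows that do not move let the fingers close. It gives the time, the measured TCP pose, the force and the opening at its end, in the units of the state.
- read_state(): the state, without advancing time (a new reading comes with each control period).
- camera(name): name is "side" or "top"; returns the picture (480x640x3 uint8, red, green, blue); there is no depth.
- get_calibration(name): a dict with "fx", "fy", "cx", "cy" (pixels), "k1" (the pictures are not rectified: a ray, as slopes to the right and down, at radius r is drawn at 1 + k1 r^2 times it, then the intrinsics apply), "R" (3x3) and "t" (3): a world point X has camera coordinates R X + t. Camera axes: x right, y down, z forward; pixel columns grow to the right and rows downward; lengths in m; the calibration is good to about 2 mm. A picture is of the moment at which its call begins. get_calibration takes no time and is no camera call.
- close_job(): hands the job in, once; it reports no verdict.
The state is a dict: "time": time; "joint_positions": joint angles; "joint_vel": joint speeds; "joint_torque": joint torques, N m; "ee_pos": TCP position; "eef_rot": TCP orientation; "ft_force": force on the tool from outside, world axes, zero at the start; "torque": the same for the moment, N m; "width": finger opening in m.
Only numpy, scipy, OpenCV 4.12 (cv2) and the standard library are available. Lean on these libraries where they do the work, as an engineer would, in place of code of your own. Each camera call takes 0.05 s, during which the arm holds its last target. There are 200 camera calls.

### The job

Pull the press-fit lid straight off the tub that is screwed to the bench and set it grip side up on the middle of the black mat. Then lift the aluminium scoop tray by its bail handle, tip its three resistors into the tub with the spout held low over the open mouth, never touching the resistors with the gripper, and stand the empty tray upright on the bench again. Leave the other things on the bench where they are.

Things in the scene. Friction and masses are not known exactly. Their poses are not given: they have to be found in the camera images.
- tub: White round tub, outside 136 mm, inside 124 mm, 120 mm tall, inner floor 8 mm up, on a 150 x 150 x 5 mm steel plate screwed to the bench (immovable). The only tub with a lid. Origin: centre of its underside on the bench, z up. Four spring-ball catches inside, 6 mm below the rim, hold the lid; they yield to a straight upward pull of 8 to 18 N and then stand 7 mm into the mouth.
- tub_mouth (a point): Centre of the tub's mouth, level with the rim, 120 mm above the bench.
- lid: White round lid, 160 g, snapped into the tub: flange 144 mm across, 7 mm thick, lying on the rim; below it a plug 116 mm across, 20 mm deep; on top an upright grip bar 18 mm thick (lid x), 80 mm long (lid y), 32 mm tall. Origin: centre of the plug's underside (59 mm below the bar's top), z up out of the tub. Standing on a surface, its origin is at that surface.
- lid_grip (a point): Middle of the lid's grip bar, 43 mm above the lid's origin, 16 mm above the flange's top and 16 mm below the bar's top.
- mat: Flat black rubber mat, 170 x 170 x 3 mm, fixed to the bench. Origin: centre of its underside.
- mat_top (a point): Centre of the mat's upper face, 3 mm above the bench.
- tray: Aluminium scoop tray, 220 g, 130 mm long (x), 88 mm wide (y), floor 3 mm, walls 25 mm tall at both sides and the back (+x); the -x end is open: the spout. A square bail handle bridges it: crossbar along y, 88 mm long, 14 mm thick (x), 63 to 81 mm above the underside, at tray x = +10 mm, free below. Origin: centre of the underside, z up; on the bench at the start.
- tray_grip (a point): Middle of the bail's crossbar: tray x = +10 mm, 72 mm above the tray's underside.
- tray_spout (a point): Middle of the spout's edge: tray x = -65 mm, on the tray's floor 3 mm above its underside.
- resistor0: Loose power resistor, a white ceramic block 60 x 22 x 18 mm with steel end lugs, 50 g, lying lengthwise (its x along tray x) in the tray. Origin: centre of its underside as it lies at the start.
- resistor1: Loose power resistor, a white ceramic block 60 x 22 x 18 mm with steel end lugs, 50 g, lying lengthwise (its x along tray x) in the tray. Origin: centre of its underside as it lies at the start.
- resistor2: Loose power resistor, a white ceramic block 60 x 22 x 18 mm with steel end lugs, 50 g, lying lengthwise (its x along tray x) in the tray. Origin: centre of its underside as it lies at the start.
- stock_tub: Bystander: open white tub full of resistors, 136 mm across, 120 mm tall, no lid, loose. Origin: centre of its underside.
- dish: Bystander: small white dish, 90 mm across, 30 mm tall. Origin: centre of its underside.
- caliper: Bystander: caliper lying flat, 150 mm long, 13 mm tall. Origin: centre of its underside.
- tape_roll: Bystander: roll of tape lying flat, 100 mm across, 24 mm tall. Origin: centre of its underside.
- can: Bystander: drink can, 60 mm across, 110 mm tall. Origin: centre of its underside.
Things that resemble listed ones, but are neither listed nor needed, are in the scene too. What is shaped like the lid but yellow is not meant.

How it is judged:
On the way, in this order (a step that is already met when the one before it is completed fails the run):
1. the lid is off the tub and stands grip side up on the mat (horizontal distance between lid and mat_top below 0.05 m and z of lid in the frame of mat_top below 0.008 m and angle between lid's own z axis and vertical below 0.12 rad and linear speed of lid below 0.03 m/s), for 0.2 s.
2. the tray is tipped spout down with its spout low over the tub's mouth (angle between tray's own z axis and vertical above 0.3 rad and horizontal distance between tray_spout and tub_mouth below 0.075 m and z of tray_spout in the frame of tub_mouth between -0.06 and 0.08 m), for 0.1 s.
At the end, for the whole second after the job is handed in: All three resistors lie at rest inside the tub (within 60 mm of its axis along its x and y, centres at least 15 mm below the rim); the lid stands upright (within 0.12 rad) at rest on the mat, its centre within 50 mm of the mat's centre; the tray stands upright (within 0.1 rad) at rest on the bench (all of step 1 and x of resistor0 in the frame of tub between -0.06 and 0.06 m and y of resistor0 in the frame of tub between -0.06 and 0.06 m and z of each of resistor0, resistor1, resistor2 in the frame of tub below 0.105 m and linear speed of each of resistor0, resistor1, resistor2, tray below 0.03 m/s and x of resistor1 in the frame of tub between -0.06 and 0.06 m and y of resistor1 in the frame of tub between -0.06 and 0.06 m and x of resistor2 in the frame of tub between -0.06 and 0.06 m and y of resistor2 in the frame of tub between -0.06 and 0.06 m and angle between tray's own z axis and vertical below 0.1 rad and height (world z) of tray below 0.01 m); the robot touches nothing.
It fails at once if a bystander (stock tub, dish, caliper, tape roll or can) is shoved more than 40 mm (distance of any of stock_tub, dish, caliper, tape_roll, can from where it was at the start of the episode above 0.04 m).
It fails at once if the gripper touches a resistor (contact force between the fingers and resistor0 above 0.5 N or contact force between the fingers and resistor1 above 0.5 N or contact force between the fingers and resistor2 above 0.5 N).
It also fails if it takes over 66 s, if anything falls off the work surface, if the arm or the gripper's body presses on something with over 40 N, if the wrist force passes 120 N, or if a joint passes its speed limit or range.

## Working session

There is one attempt and no reset: what is moved stays moved. The work goes in short steps, Python scripts to look and compute and a tool call to move; the robot and the scene stay as the last step left them, time stands still between calls to the robot, and variables do not carry over. Pictures are saved under pics/ and viewed, on a budget of 10 in all, crops included, one or two more only if the job needs it, and the job is handed in when it is done.

Besides the shell and the picture viewer there is one more tool, called after ">>>" by a JSON object that holds its "op" and its "data", one argument or row to a line. step_arm: Moves the arm, as the interface text tells. Its arguments: {"type":"object","properties":{"commands":{"type":"array","items":{"type":"array","items":{"type":"number"}}},"gripper":{"type":"number"},"grip_force":{"type":"number"}},"required":["commands"]}

```bash
mkdir -p pics; python3 - <<'E'
from bench import *
import cv2
s=read_state();print({k:np.round(v,3).tolist() if 0 else v for k,v in s.items()} if 0 else s)
for n in("top","side"):
    cv2.imwrite(f"pics/{n}0.png",cv2.cvtColor(camera(n),cv2.COLOR_RGB2BGR));print(n,get_calibration(n))
E
```

```text
{'time': 0.0, 'joint_positions': array([ 1.28639932,  0.33286318, -0.06469138,  1.46097712,  0.02161712,
        1.34988298, -0.08852724]), 'joint_vel': array([ 2.19236585e-04,  2.59991322e-04,  1.72427729e-05, -1.70428245e-03,
        7.95787115e-05,  5.39786914e-04, -7.63750528e-04]), 'joint_torque': array([-1.40642311e-03, -6.23248744e+01,  2.36698589e-02, -3.89886475e+01,
       -6.14832784e-02,  3.98168061e-02,  1.13397164e-04]), 'ee_pos': array([ 0.16164912, -0.60335008,  0.24074224]), 'eef_rot': array([ 7.93349405e-01, -6.08766135e-01, -5.94525366e-04, -4.01331738e-04]), 'ft_force': array([ 0.55451477, -0.12709905,  0.91079421]), 'torque': array([ 0.04485883, -0.0191019 , -0.0040484 ]), 'width': 0.08728121780673824}
top {'fx': 570.1531704636894, 'fy': 570.1531704636894, 'cx': 327.1651974513354, 'cy': 249.8707108669292, 'k1': -0.17977932182628176, 'R': array([[ 2.39600364e-02, -9.99712845e-01, -3.80082714e-04],
       [-9.96455366e-01, -2.38512942e-02, -8.06710564e-02],
       [ 8.06388259e-02,  2.31161691e-03, -9.96740707e-01]]), 't': array([0.02175376, 0.54744664, 1.37708754])}
side {'fx': 604.8002827140931, 'fy': 604.8002827140931, 'cx': 317.7722790542082, 'cy': 245.6416831495768, 'k1': -0.11855032388798319, 'R': array([[-0.99099553, -0.13367777,  0.00762268],
       [-0.10067072,  0.70634979, -0.70066781],
       [ 0.08827943, -0.69512605, -0.71344693]]), 't': array([0.50457789, 0.13211715, 1.32220779])}
```

View pics/top0.png

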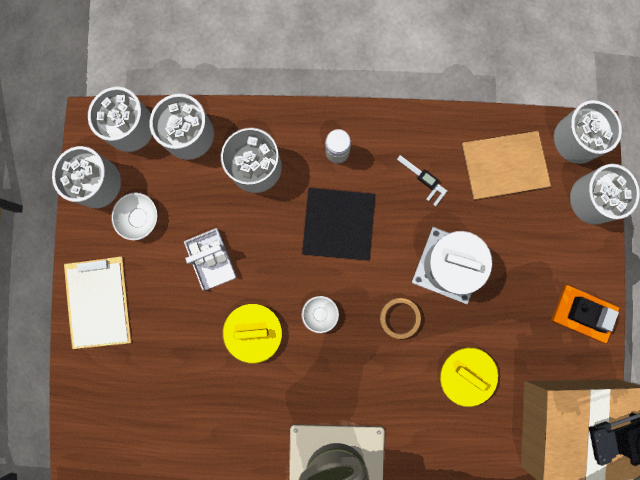

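View pics/side0.png

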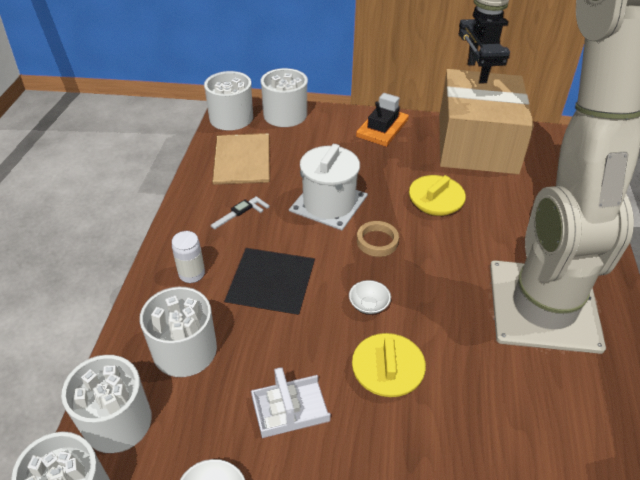

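The top view shows the lidded tub near (460,263), the mat at (339,224), and the tray at (210,259) with its bail seen at about (205,253). I'll enlarge the details in one mosaic.

```bash
python3 - <<'E'
import cv2,numpy as np
t=cv2.imread('pics/top0.png');s=cv2.imread('pics/side0.png')
def c(im,x,y,w,h):return cv2.resize(im[y:y+h,x:x+w],(400,300),interpolation=cv2.INTER_CUBIC)
m=np.vstack([np.hstack([c(t,165,220,100,75),c(s,240,360,100,75)]),np.hstack([c(t,405,222,100,75),c(s,280,140,100,75)])])
cv2.imwrite('pics/m1.png',m)
E
cat > h.py <<'E'
from bench import *
import numpy as np,cv2
from scipy.spatial.transform import Rotation as Ro
def ray(n,u,v):
    c=get_calibration(n);K=np.array([[c['fx'],0,c['cx']],[0,c['fy'],c['cy']],[0,0,1]])
    p=cv2.undistortPoints(np.array([[[u,v]]],float),K,np.array([c['k1'],0,0,0,0]))[0,0]
    R=np.array(c['R']);t=np.array(c['t']);return -R.T@t,R.T@np.array([p[0],p[1],1])
def atz(n,u,v,z):
    o,d=ray(n,u,v);return o+d*(z-o[2])/d[2]
def proj(n,X):
    c=get_calibration(n);K=np.array([[c['fx'],0,c['cx']],[0,c['fy'],c['cy']],[0,0,1]])
    return cv2.projectPoints(np.array(X,float).reshape(-1,1,3),cv2.Rodrigues(np.array(c['R']))[0],np.array(c['t']),K,np.array([c['k1'],0,0,0,0]))[0][:,0]
E
```

```text
(no output)
```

View pics/m1.png

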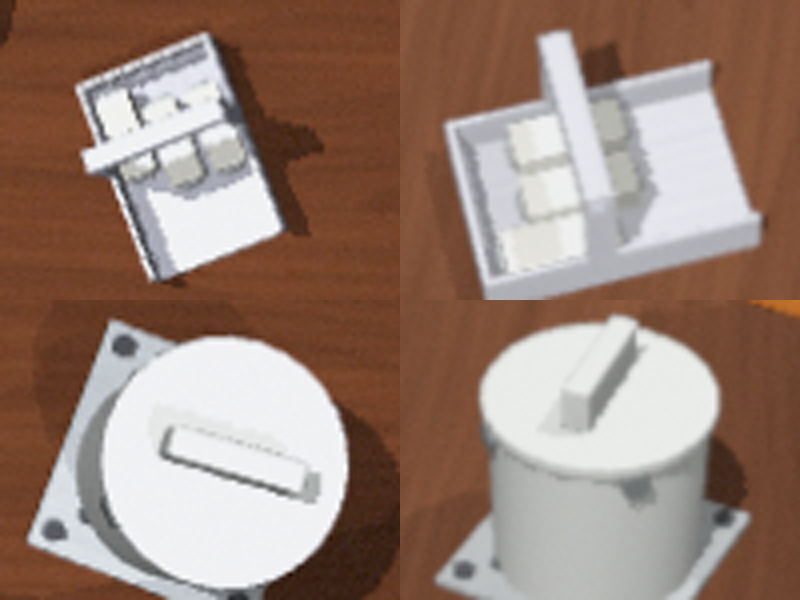

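The tray's spout faces the robot, with the three resistors at the back under the bail. The lid's bar runs from about (446,258) to (481,266) in the top view. Next I'll fit the poses.

```bash
cat > fit.py <<'E'
from h import *
from scipy.optimize import least_squares
def T(u,v):return (165+u/4-.4,220+v/4-.4)
def S(u,v):return (240+(u-400)/4-.4,360+v/4-.4)
def LT(u,v):return (405+u/4-.4,222+(v-300)/4-.4)
def LS(u,v):return (280+(u-400)/4-.4,140+(v-300)/4-.4)
def fit(obs,x0):
    def w(p,q):c,s=np.cos(p[2]),np.sin(p[2]);return [p[0]+c*q[0]-s*q[1],p[1]+s*q[0]+c*q[1],q[2]]
    f=lambda p:np.concatenate([proj(n,w(p,q))[0]-o for n,q,o in obs])
    r=least_squares(f,x0);return r.x,np.round(r.fun.reshape(-1,2),1).tolist()
tr=[('top',(.065,.044,.025),T(80,88)),('top',(.065,-.044,.025),T(210,35)),('top',(-.065,.044,.025),T(150,278)),('top',(-.065,-.044,.025),T(283,232)),
('side',(.065,-.044,.025),S(447,124)),('side',(-.065,-.044,.025),S(712,64)),('side',(-.065,.044,.025),S(761,214))]
print('tray',fit(tr,[.55,.3,.3]))
tr2=[('top',(.01,.044,.081),T(86,162)),('top',(.01,-.044,.081),T(233,115))]
print('bail',fit(tr2,[.55,.3,.3]))
ld=[('top',(0,.04,.159),LT(168,443)),('top',(0,-.04,.159),LT(305,479)),('top',(0,0,.127),LT(225.5,461.5))]
print('lid',fit(ld,[.5,-.3,-.2]))
ls=[('side',(0,-.04,.159),LS(623,319)),('side',(0,.04,.159),LS(577,387)),('side',(0,0,.127),LS(600,398))]
print('lid side',fit(ls,[.5,-.3,-.2]))
def blob(n,u,v,z):print(n,u,v,np.round(atz(n,u,v,z),3))
t=cv2.imread('pics/top0.png').max(2)<55
k,lab,st,ce=cv2.connectedComponentsWithStats(t.astype(np.uint8))
i=lab[224,339];print('mat',st[i],ce[i],atz('top',*ce[i],.003))
for nm,u,v,z in [('can',338,140,.11),('caliper',428,179,.006),('tape',401,319,.02),('dish',320,314,.03),('stock1',250,156,.12),('dish2',134,216,.03),('yellow',252,333,.03),('yellow2',469,377,.03),('tubrim',461,262,.127)]:print(nm,np.round(atz('top',u,v,z),3))
E
python3 fit.py
```

```text
tray (array([0.51733247, 0.32506776, 0.40165975]), [[-0.8, -0.5], [-0.6, -0.4], [-0.1, 0.9], [-0.3, -0.7], [0.4, -1.1], [0.0, -1.1], [0.3, 0.6]])
bail (array([0.51521837, 0.32193282, 0.3323014 ]), [[0.9, -0.3], [-0.9, 0.3]])
lid (array([ 0.51668377, -0.27145431, -0.23111732]), [[0.2, -0.2], [0.1, -0.3], [-0.3, 0.5]])
lid side (array([ 0.51777512, -0.26934702, -0.24414525]), [[0.3, -0.6], [-0.1, 1.1], [-0.1, -0.6]])
mat [ 303  188   72   72 4478] [338.38633318 223.75591782] [0.61441846 0.00844501 0.003     ]
can [0.799 0.015 0.11 ]
caliper [ 0.734 -0.216  0.006]
tape [ 0.382 -0.15   0.02 ]
dish [0.39  0.048 0.03 ]
stock1 [0.754 0.22  0.12 ]
dish2 [0.62  0.521 0.03 ]
yellow [0.339 0.212 0.03 ]
yellow2 [ 0.242 -0.32   0.03 ]
tubrim [ 0.518 -0.272  0.127]
```

```bash
cat > plan.py <<'E'
from h import *
import sys
def plan(pos,h,tilt=0,first='t'):
    s=read_state();R0=Ro.from_quat(s['eef_rot']);Rt=Ro.from_euler('z',h)*Ro.from_euler('y',-tilt)*Ro.from_euler('x',np.pi)
    d=np.array(pos)-s['ee_pos'];q=R0.inv()*Rt
    print('t',round(s['time'],2),'at',s['ee_pos'].round(4),'d',d.round(4),'shift',R0.inv().apply(d).round(4),'(after turn',Rt.inv().apply(d).round(4),') rot',q.as_rotvec().round(4),'w',round(s['width'],4),'F',s['ft_force'].round(1),'q',s['joint_positions'].round(2))
plan([float(a) for a in sys.argv[1:4]],float(sys.argv[4]),float(sys.argv[5]) if len(sys.argv)>5 else 0)
E
python3 plan.py .517 -.2705 .25 -.235
```

```text
t 0.1 at [ 0.1617 -0.6034  0.2408] d [0.3553 0.3329 0.0092] shift [-0.2296 -0.4294 -0.0089] (after turn [ 0.268  -0.4065 -0.0092] ) rot [-6.000e-04  1.200e-03 -1.074e+00] w 0.0872 F [ 0.2  0.4 -0.5] q [ 1.29  0.33 -0.06  1.46  0.02  1.35 -0.09]
```

>>> {"op": "step_arm", "data": {
  "commands": [
    [0,0,-0.03,0,0,0],
    [-0.0209,-0.039,0,0,0,0],
    [-0.0209,-0.039,0,0,0,0],
    [-0.0209,-0.039,0,0,0,0],
    [-0.0209,-0.039,0,0,0,0],
    [-0.0209,-0.039,0,0,0,0],
    [-0.0209,-0.039,0,0,0,0],
    [-0.0209,-0.039,0,0,0,0],
    [-0.0209,-0.039,0,0,0,0],
    [-0.0209,-0.039,0,0,0,0],
    [-0.0209,-0.039,0,0,0,0],
    [-0.0209,-0.039,0,0,0,0]
  ],
  "gripper": 1,
  "grip_force": 50
}}

```text
time: 1.3
ee_pos: [0.5175, -0.2693, 0.2713]
eef_rot: [0.793, -0.609, -0.0, 0.0]
ft_force: [0.7, -1.4, 0.1]
width: 0.0868
```

>>> {"op": "step_arm", "data": {
  "commands": [
    [0,0,0,0,0,-0.1343],
    [0,0,0,0,0,-0.1343],
    [0,0,0,0,0,-0.1343],
    [0,0,0,0,0,-0.1343],
    [0,0,0,0,0,-0.1343],
    [0,0,0,0,0,-0.1343],
    [0,0,0,0,0,-0.1343],
    [0,0,0,0,0,-0.1343],
    [0,0,0,0,0,0]
  ]
}}

```text
time: 2.2
ee_pos: [0.5164, -0.2706, 0.2712]
eef_rot: [0.993, -0.116, -0.0, -0.0]
ft_force: [0.1, 0.0, 0.1]
width: 0.0874
```

```bash
python3 plan.py .517 -.2705 .151 -.235
```

```text
t 2.2 at [ 0.5164 -0.2706  0.2712] d [ 6.000e-04  1.000e-04 -1.202e-01] shift [ 0.0006 -0.0002  0.1202] (after turn [ 0.0005 -0.0002  0.1202] ) rot [-0.0002  0.0006  0.0025] w 0.0874 F [0.1 0.  0.1] q [ 0.82  0.27 -0.51  1.51  0.13  1.4   0.08]
```

>>> {"op": "step_arm", "data": {
  "commands": [
    [0.0005,0,0.02,0,0,0],
    [0,0,0.02,0,0,0],
    [0,0,0.02,0,0,0],
    [0,0,0.02,0,0,0],
    [0,0,0.02,0,0,0],
    [0,0,0.01,0,0,0],
    [0,0,0.01,0,0,0],
    [0,0,0,0,0,0]
  ]
}}

```text
time: 3.0
ee_pos: [0.5167, -0.2705, 0.1506]
eef_rot: [0.993, -0.118, -0.001, -0.0]
ft_force: [-0.2, 0.2, -0.2]
width: 0.0868
```

>>> {"op": "step_arm", "data": {
  "commands": [
    [0,0,0,0,0,0],
    [0,0,0,0,0,0],
    [0,0,0,0,0,0],
    [0,0,0,0,0,0],
    [0,0,0,0,0,0],
    [0,0,0,0,0,0],
    [0,0,0,0,0,0],
    [0,0,0,0,0,0]
  ],
  "gripper": 0,
  "grip_force": 50
}}

```text
time: 3.8
ee_pos: [0.5171, -0.2707, 0.1515]
eef_rot: [0.993, -0.117, -0.0, 0.0]
ft_force: [-0.3, -0.1, -0.4]
width: 0.031
```

```bash
python3 plan.py .517 -.2705 .151 -.235
```

```text
t 3.8 at [ 0.5171 -0.2707  0.1515] d [-0.0001  0.0002 -0.0005] shift [-0.0002 -0.0002  0.0005] (after turn [-0.0002 -0.0002  0.0005] ) rot [0.     0.     0.0004] w 0.031 F [-0.3 -0.1 -0.4] q [ 0.81  0.35 -0.49  1.67  0.18  1.17  0.04]
```

Still closing (31 mm); give it more time, then pull slowly.

>>> {"op": "step_arm", "data": {
  "commands": [
    [0,0,0,0,0,0],
    [0,0,0,0,0,0],
    [0,0,0,0,0,0],
    [0,0,0,0,0,0],
    [0,0,0,0,0,0]
  ]
}}

```text
time: 4.3
ee_pos: [0.5174, -0.2707, 0.1516]
eef_rot: [0.993, -0.117, 0.0, 0.0]
ft_force: [3.2, -0.6, -1.5]
width: 0.0177
```

>>> {"op": "step_arm", "data": {
  "commands": [
    [0,0,-0.004,0,0,0],
    [0,0,-0.004,0,0,0],
    [0,0,-0.004,0,0,0],
    [0,0,-0.006,0,0,0],
    [0,0,-0.01,0,0,0],
    [0,0,-0.015,0,0,0],
    [0,0,-0.02,0,0,0],
    [0,0,-0.02,0,0,0],
    [0,0,0,0,0,0]
  ]
}}

```text
time: 5.2
ee_pos: [0.5187, -0.2712, 0.2388]
eef_rot: [0.993, -0.117, 0.003, 0.001]
ft_force: [1.0, 0.1, -0.8]
width: 0.0179
```

```bash
python3 plan.py .6145 .0085 .17 .1; python3 - <<'E'
from h import *
im=np.hstack([camera('top')[150:350,380:580],camera('side')[60:260,260:460]])
cv2.imwrite('pics/l1.png',cv2.cvtColor(cv2.resize(im,None,fx=2,fy=2),cv2.COLOR_RGB2BGR))
E
```

```text
t 5.2 at [ 0.5187 -0.2712  0.2388] d [ 0.0958  0.2797 -0.0688] shift [ 0.0278 -0.2944  0.0685] (after turn [ 0.1233 -0.2687  0.0688] ) rot [ 0.0026 -0.0054 -0.3346] w 0.0179 F [ 1.   0.1 -0.8] q [ 0.82  0.28 -0.5   1.56  0.14  1.33  0.07]
```

View pics/l1.png

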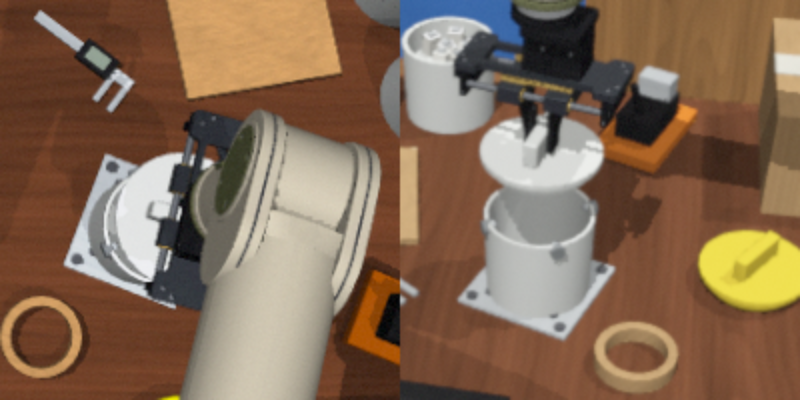

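The lid is off and hangs straight in the gripper above the open tub. Next, the mat.

>>> {"op": "step_arm", "data": {
  "commands": [
    [0.0028,-0.0294,0,0,0,0],
    [0.0028,-0.0294,0,0,0,0],
    [0.0028,-0.0294,0,0,0,0],
    [0.0028,-0.0294,0,0,0,0],
    [0.0028,-0.0294,0,0,0,0],
    [0.0028,-0.0294,0,0,0,0],
    [0.0028,-0.0294,0,0,0,0],
    [0.0028,-0.0294,0,0,0,0],
    [0.0028,-0.0294,0,0,0,0],
    [0.0028,-0.0294,0,0,0,0],
    [0,0,0,0,0,0]
  ]
}}

```text
time: 6.4
ee_pos: [0.6126, 0.0141, 0.2336]
eef_rot: [0.993, -0.114, -0.001, -0.001]
ft_force: [0.3, 0.4, -1.4]
width: 0.0176
```

>>> {"op": "step_arm", "data": {
  "commands": [
    [0,0,0.02,0,0,-0.11],
    [0,0,0.02,0,0,-0.11],
    [0,0,0.02,0,0,-0.11],
    [0,0,0.02,0,0,0],
    [0,0,0.025,0,0,0],
    [0,0,0.025,0,0,0],
    [0,0,0.02,0,0,0],
    [0,0,0.01,0,0,0],
    [0,0,0,0,0,0],
    [0,0,0,0,0,0]
  ]
}}

```text
time: 7.4
ee_pos: [0.613, 0.0086, 0.0752]
eef_rot: [0.999, 0.048, 0.0, -0.0]
ft_force: [-0.4, -0.8, -1.7]
width: 0.0173
```

```bash
python3 plan.py .6145 .0085 .0545 .1
```

```text
t 7.4 at [0.613  0.0086 0.0752] d [ 0.0015 -0.0001 -0.0207] shift [0.0015 0.0003 0.0207] (after turn [0.0015 0.0003 0.0207] ) rot [ 0.     -0.0005 -0.0047] w 0.0173 F [-0.4 -0.8 -1.7] q [ 0.41  0.53 -0.64  1.64  0.35  1.08 -0.24]
```

>>> {"op": "step_arm", "data": {
  "commands": [
    [0.0015,0,0.008,0,0,0],
    [0,0,0.006,0,0,0],
    [0,0,0.003,0,0,0],
    [0,0,0.002,0,0,0],
    [0,0,0.001,0,0,0],
    [0,0,0,0,0,0]
  ]
}}

```text
time: 8.0
ee_pos: [0.6143, 0.0089, 0.0547]
eef_rot: [0.999, 0.048, 0.0, 0.0]
ft_force: [0.1, -0.2, -1.5]
width: 0.0175
```

>>> {"op": "step_arm", "data": {
  "commands": [
    [0,0,0.001,0,0,0],
    [0,0,0,0,0,0]
  ]
}}

```text
time: 8.2
ee_pos: [0.6144, 0.0089, 0.0545]
eef_rot: [0.999, 0.048, 0.0, 0.0]
ft_force: [-3.6, -0.4, 6.3]
width: 0.018
```

Contact force has turned upward, so the lid is on the mat. Release and rise.

>>> {"op": "step_arm", "data": {
  "commands": [
    [0,0,0,0,0,0],
    [0,0,0,0,0,0],
    [0,0,0,0,0,0],
    [0,0,0,0,0,0],
    [0,0,0,0,0,0],
    [0,0,0,0,0,0]
  ],
  "gripper": 1
}}

```text
time: 8.8
ee_pos: [0.6142, 0.0088, 0.0535]
eef_rot: [0.999, 0.048, -0.0, 0.0]
ft_force: [0.4, -1.0, -0.2]
width: 0.0575
```

>>> {"op": "step_arm", "data": {
  "commands": [
    [0,0,-0.01,0,0,0],
    [0,0,-0.02,0,0,0],
    [0,0,-0.03,0,0,0],
    [0,0,-0.03,0,0,0],
    [0,0,-0.03,0,0,0],
    [0,0,-0.03,0,0,0],
    [0,0,0,0,0,0]
  ]
}}

```text
time: 9.5
ee_pos: [0.6162, 0.0095, 0.2089]
eef_rot: [0.999, 0.048, 0.004, 0.0]
ft_force: [0.4, 1.1, -0.3]
width: 0.0872
```

```bash
python3 plan.py .526 .328 .2 .38
```

```text
t 9.5 at [0.6162 0.0095 0.2089] d [-0.0902  0.3185 -0.0089] shift [-0.0594 -0.3256  0.0083] (after turn [ 0.0344 -0.3292  0.0089] ) rot [ 0.0017 -0.0071 -0.2844] w 0.0872 F [ 0.4  1.1 -0.3] q [ 0.44  0.41 -0.69  1.51  0.27  1.31 -0.18]
```

>>> {"op": "step_arm", "data": {
  "commands": [
    [-0.006,-0.0326,0,0,0,0],
    [-0.006,-0.0326,0,0,0,0],
    [-0.006,-0.0326,0,0,0,0],
    [-0.006,-0.0326,0,0,0,0],
    [-0.006,-0.0326,0,0,0,0],
    [-0.006,-0.0326,0,0,0,0],
    [-0.006,-0.0326,0,0,0,0],
    [-0.006,-0.0326,0,0,0,0],
    [-0.006,-0.0326,0,0,0,0],
    [-0.006,-0.0326,0,0,0,0]
  ]
}}

```text
time: 10.5
ee_pos: [0.5228, 0.3288, 0.2036]
eef_rot: [0.999, 0.048, 0.0, 0.0]
ft_force: [0.7, -0.2, -0.3]
width: 0.087
```

>>> {"op": "step_arm", "data": {
  "commands": [
    [0,0,0.02,0,0,-0.142],
    [0,0,0.02,0,0,-0.142],
    [0,0,0.01,0,0,0],
    [0,0,0,0,0,0],
    [0,0,0,0,0,0]
  ]
}}

```text
time: 11.0
ee_pos: [0.5237, 0.3276, 0.1542]
eef_rot: [0.982, 0.187, 0.0, -0.0]
ft_force: [0.6, 0.1, 0.5]
width: 0.0869
```

```bash
python3 plan.py .526 .328 .075 .38; python3 - <<'E'
from h import *
a=camera('top');b=camera('side')
im=np.hstack([a[150:350,140:380],b[230:430,220:460]])
cv2.imwrite('pics/l2.png',cv2.cvtColor(cv2.resize(im,(800,333),interpolation=cv2.INTER_CUBIC),cv2.COLOR_RGB2BGR))
E
```

```text
t 11.0 at [0.5237 0.3276 0.1542] d [ 0.0023  0.0004 -0.0792] shift [0.0022 0.0005 0.0792] (after turn [0.0023 0.0005 0.0792] ) rot [-0.0001 -0.0005 -0.0042] w 0.0869 F [0.6 0.1 0.5] q [-0.01  0.51 -0.83  1.56  0.39  1.25 -0.52]
```

View pics/l2.png

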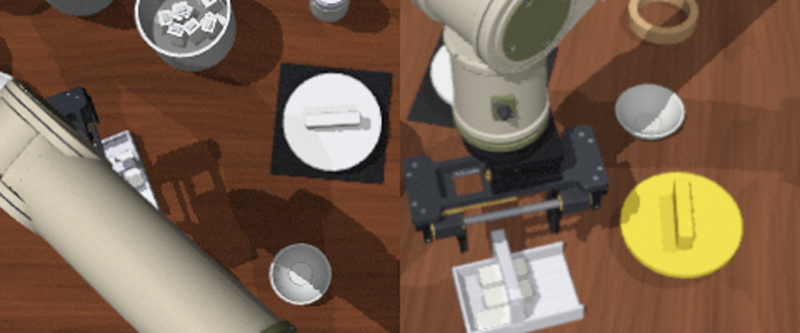

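The lid stands on the mat (centre about (332,120) in the crop, over the mat's middle), and the gripper is above the bail. Descend and grip.

>>> {"op": "step_arm", "data": {
  "commands": [
    [0.0022,0.0005,0.02,0,0,0],
    [0,0,0.02,0,0,0],
    [0,0,0.02,0,0,0],
    [0,0,0.01,0,0,0],
    [0,0,0.009,0,0,0],
    [0,0,0,0,0,0]
  ]
}}

```text
time: 11.7
ee_pos: [0.5256, 0.3278, 0.0741]
eef_rot: [0.982, 0.188, -0.0, 0.0]
ft_force: [-0.0, 0.3, -0.8]
width: 0.087
```

>>> {"op": "step_arm", "data": {
  "commands": [
    [0,0,0,0,0,0],
    [0,0,0,0,0,0],
    [0,0,0,0,0,0],
    [0,0,0,0,0,0],
    [0,0,0,0,0,0],
    [0,0,0,0,0,0],
    [0,0,0,0,0,0],
    [0,0,0,0,0,0],
    [0,0,0,0,0,0],
    [0,0,0,0,0,0],
    [0,0,0,0,0,0],
    [0,0,0,0,0,0]
  ],
  "gripper": 0,
  "grip_force": 40
}}

```text
time: 12.9
ee_pos: [0.5258, 0.328, 0.0745]
eef_rot: [0.982, 0.188, 0.0, 0.0]
ft_force: [1.2, 0.4, -1.0]
width: 0.0135
```

>>> {"op": "step_arm", "data": {
  "commands": [
    [0,0,0,0,0,0],
    [0,0,0,0,0,0],
    [0,0,0,0,0,0]
  ]
}}

```text
time: 13.2
ee_pos: [0.5257, 0.328, 0.0745]
eef_rot: [0.982, 0.189, 0.0, 0.0]
ft_force: [0.7, 0.6, -0.7]
width: 0.0137
```

>>> {"op": "step_arm", "data": {
  "commands": [
    [0,0,-0.005,0,0,0],
    [0,0,-0.01,0,0,0],
    [0,0,-0.015,0,0,0],
    [0,0,-0.02,0,0,0],
    [0,0,-0.025,0,0,0],
    [0,0,-0.025,0,0,0],
    [0,0,-0.025,0,0,0],
    [0,0,-0.025,0,0,0],
    [0,0,-0.02,0,0,0],
    [0,0,-0.015,0,0,0],
    [0,0,-0.005,0,0,0],
    [0,0,0,0,0,0]
  ]
}}

```text
time: 14.4
ee_pos: [0.5257, 0.3281, 0.2651]
eef_rot: [0.982, 0.189, 0.0, -0.0]
ft_force: [1.1, -0.5, -4.0]
width: 0.0138
```

```bash
python3 plan.py .60 -.305 .27 -.48; python3 - <<'E'
from h import *
a=camera('top');b=camera('side')
im=np.hstack([a[170:370,140:380],b[160:360,220:460]])
cv2.imwrite('pics/l3.png',cv2.cvtColor(cv2.resize(im,(800,333),interpolation=cv2.INTER_CUBIC),cv2.COLOR_RGB2BGR))
E
```

```text
t 14.4 at [0.5257 0.3281 0.2651] d [ 0.0743 -0.6331  0.0049] shift [-0.1655  0.6156 -0.005 ] (after turn [ 0.3583  0.5273 -0.0049] ) rot [-3.000e-04 -8.000e-04  8.595e-01] w 0.0138 F [ 1.1 -0.5 -4. ] q [ 0.    0.43 -0.86  1.41  0.33  1.45 -0.47]
```

View pics/l3.png

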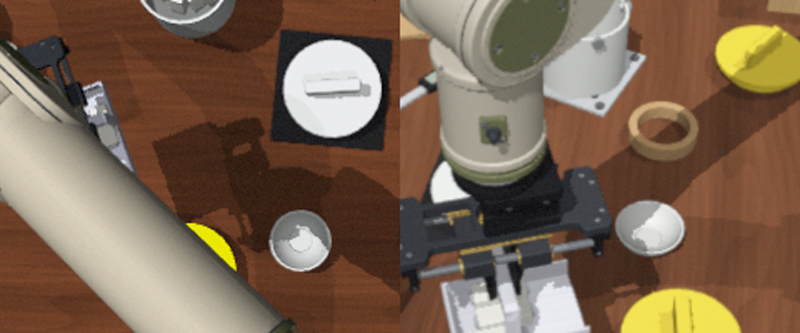

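The tray hangs level with the resistors in place; 4 N of load matches 370 g. Carry it with a smooth ramp.

>>> {"op": "step_arm", "data": {
  "commands": [
    [-0.0022,0.0085,0,0,0,0],
    [-0.0045,0.0169,0,0,0,0],
    [-0.0067,0.0253,0,0,0,0],
    [-0.0089,0.0338,0,0,0,0],
    [-0.0089,0.0338,0,0,0,0],
    [-0.0089,0.0338,0,0,0,0],
    [-0.0089,0.0338,0,0,0,0],
    [-0.0089,0.0338,0,0,0,0],
    [-0.0089,0.0338,0,0,0,0],
    [-0.0089,0.0338,0,0,0,0],
    [-0.0089,0.0338,0,0,0,0],
    [-0.0089,0.0338,0,0,0,0]
  ]
}}

```text
time: 15.7
ee_pos: [0.5697, -0.0385, 0.2639]
eef_rot: [0.982, 0.188, -0.0, 0.0]
ft_force: [0.9, 0.5, -3.7]
width: 0.0136
```

>>> {"op": "step_arm", "data": {
  "commands": [
    [-0.0089,0.0338,0,0,0,0],
    [-0.0089,0.0338,0,0,0,0],
    [-0.0089,0.0338,0,0,0,0],
    [-0.0089,0.0338,0,0,0,0],
    [-0.0089,0.0338,0,0,0,0],
    [-0.0089,0.0338,0,0,0,0],
    [-0.0071,0.027,0,0,0,0],
    [-0.0054,0.0203,0,0,0,0],
    [-0.0036,0.0135,0,0,0,0],
    [-0.0027,0.0101,0,0,0,0],
    [0,0,0,0,0,0]
  ]
}}

```text
time: 16.8
ee_pos: [0.6041, -0.3185, 0.264]
eef_rot: [0.982, 0.188, -0.0, -0.0]
ft_force: [-0.3, -0.6, -3.3]
width: 0.0133
```

>>> {"op": "step_arm", "data": {
  "commands": [
    [0,0,0,0,0,0.06],
    [0,0,0,0,0,0.1],
    [0,0,0,0,0,0.1],
    [0,0,0,0,0,0.1],
    [0,0,0,0,0,0.1],
    [0,0,0,0,0,0.1],
    [0,0,0,0,0,0.1],
    [0,0,0,0,0,0.1],
    [0,0,0,0,0,0.06],
    [0,0,0,0,0,0.04],
    [0,0,0,0,0,0]
  ]
}}

```text
time: 17.9
ee_pos: [0.6048, -0.3156, 0.2648]
eef_rot: [0.971, -0.237, 0.0, -0.0]
ft_force: [0.0, -0.1, -3.1]
width: 0.0135
```

```bash
python3 plan.py .606 -.317 .21 -.48; python3 - <<'E'
from h import *
a=camera('top');b=camera('side')
im=np.hstack([a[150:350,360:600],b[40:240,200:440]])
cv2.imwrite('pics/l4.png',cv2.cvtColor(cv2.resize(im,(800,333),interpolation=cv2.INTER_CUBIC),cv2.COLOR_RGB2BGR))
E
```

```text
t 17.9 at [ 0.6048 -0.3156  0.2648] d [ 0.0012 -0.0014 -0.0548] shift [0.0017 0.0007 0.0548] (after turn [0.0017 0.0007 0.0548] ) rot [-0.0005 -0.      0.0007] w 0.0135 F [ 0.  -0.1 -3.1] q [ 0.72  0.49 -0.45  1.23  0.21  1.47 -0.19]
```

View pics/l4.png

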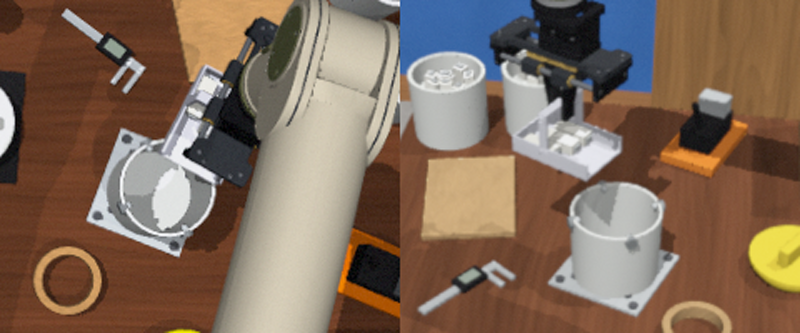

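The tray hangs level, outboard of the open tub with its spout toward the mouth. Lower it and tip about the spout edge.

>>> {"op": "step_arm", "data": {
  "commands": [
    [0.0017,0.0007,0.005,0,0,0],
    [0,0,0.01,0,0,0],
    [0,0,0.015,0,0,0],
    [0,0,0.015,0,0,0],
    [0,0,0.008,0,0,0],
    [0,0,0.004,0,0,0],
    [0,0,0,0,0,0]
  ]
}}

```text
time: 18.7
ee_pos: [0.6055, -0.3186, 0.2069]
eef_rot: [0.971, -0.238, -0.0, -0.0]
ft_force: [-0.6, 0.6, -3.9]
width: 0.0137
```

>>> {"op": "step_arm", "data": {
  "commands": [
    [-0.0075,0,-0.0071,0,0.1,0],
    [-0.0075,0,-0.0071,0,0.1,0],
    [-0.0075,0,-0.0071,0,0.1,0],
    [-0.0075,0,-0.0071,0,0.1,0],
    [0,0,0,0,0,0],
    [0,0,0,0,0,0]
  ]
}}

```text
time: 19.3
ee_pos: [0.5757, -0.3033, 0.2322]
eef_rot: [0.952, -0.233, 0.193, 0.048]
ft_force: [1.2, 0.1, -2.2]
width: 0.0134
```

```bash
cat > spout.py <<'E'
from h import *
s=read_state();R=Ro.from_quat(s['eef_rot']);p=s['ee_pos']+R.apply([-.075,0,.0715])
print('spout rel mouth',(p-[.517,-.2705,.12]).round(4),'tilt',np.arccos(-R.as_matrix()[2,2]).round(3),'F',s['ft_force'].round(1),'q',s['joint_positions'].round(2))
E
python3 spout.py
```

```text
spout rel mouth [ 0.0221 -0.0138  0.0172] tilt 0.401 F [ 1.2  0.1 -2.2] q [ 0.85  0.16 -0.5   1.76  0.16  0.84 -0.19]
```

>>> {"op": "step_arm", "data": {
  "commands": [
    [-0.0037,0,-0.0036,0,0.05,0],
    [-0.0037,0,-0.0036,0,0.05,0],
    [-0.0037,0,-0.0036,0,0.05,0],
    [-0.0037,0,-0.0036,0,0.05,0],
    [-0.0037,0,-0.0036,0,0.05,0],
    [-0.0037,0,-0.0036,0,0.05,0],
    [-0.0037,0,-0.0036,0,0.05,0],
    [-0.0037,0,-0.0036,0,0.05,0],
    [0,0,0,0,0,0],
    [0,0,0,0,0,0],
    [0,0,0,0,0,0],
    [0,0,0,0,0,0]
  ]
}}

```text
time: 20.5
ee_pos: [0.5411, -0.2847, 0.2397]
eef_rot: [0.895, -0.219, 0.378, 0.092]
ft_force: [0.2, -1.3, -1.1]
width: 0.0133
```

```bash
python3 spout.py; python3 - <<'E'
from h import *
a=camera('top');b=camera('side')
im=np.hstack([a[180:330,390:570],b[100:250,250:430]])
cv2.imwrite('pics/l5.png',cv2.cvtColor(cv2.resize(im,(800,333),interpolation=cv2.INTER_CUBIC),cv2.COLOR_RGB2BGR))
E
```

```text
spout rel mouth [ 0.0232 -0.0137  0.016 ] tilt 0.8 F [ 0.2 -1.3 -1.1] q [ 0.9  -0.12 -0.5   2.18  0.04  0.28 -0.14]
```

View pics/l5.png

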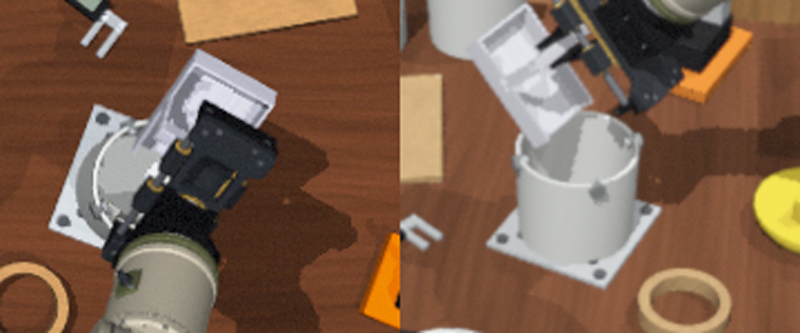

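The tray is tilted 46° with its spout over the mouth, and no resistor is visible in it. I'll check the weight by averaging the force.

```bash
python3 - <<'E'
from h import *
f=[]
for i in range(16):
    camera('top');f.append(read_state()['ft_force'])
print(np.mean(f,0),np.std(f,0))
E
```

```text
[-0.22439224  0.02662156 -1.68037768] [0.52484053 0.4647759  0.43128184]
```

The load reads 1.7 N, which fits the empty tray (2.2 N) and not the full one (3.6 N). Raise it and level it.

>>> {"op": "step_arm", "data": {
  "commands": [
    [0.007,0,-0.007,0,0,0],
    [0.0105,0,-0.0105,0,0,0],
    [0.0105,0,-0.0105,0,0,0],
    [0.0068,0,0.0078,0,-0.1,0],
    [0.0068,0,0.0078,0,-0.1,0],
    [0.0068,0,0.0078,0,-0.1,0],
    [0.0068,0,0.0078,0,-0.1,0],
    [0.0068,0,0.0078,0,-0.1,0],
    [0.0068,0,0.0078,0,-0.1,0],
    [0.0068,0,0.0078,0,-0.1,0],
    [0.0068,0,0.0078,0,-0.1,0],
    [0,0,0,0,0,0]
  ]
}}

```text
time: 22.6
ee_pos: [0.6063, -0.3191, 0.243]
eef_rot: [0.971, -0.238, -0.004, -0.002]
ft_force: [-0.3, 0.2, -2.9]
width: 0.0137
```

```bash
python3 spout.py; python3 plan.py .5257 .328 .25 .38; python3 - <<'E'
from h import *
a=camera('top');b=camera('side')
im=np.hstack([a[180:330,390:570],b[60:210,240:420]])
cv2.imwrite('pics/l6.png',cv2.cvtColor(cv2.resize(im,(800,333),interpolation=cv2.INTER_CUBIC),cv2.COLOR_RGB2BGR))
E
```

```text
spout rel mouth [ 0.0224 -0.0135  0.052 ] tilt 0.008 F [-0.3  0.2 -2.9] q [ 0.73  0.51 -0.46  1.25  0.22  1.44 -0.2 ]
t 22.6 at [ 0.6063 -0.3191  0.243 ] d [-0.0806  0.6471  0.007 ] shift [-0.3706 -0.5365 -0.0032] (after turn [ 0.1651 -0.6308 -0.007 ] ) rot [-0.0051  0.0064 -0.8605] w 0.0137 F [-0.3  0.2 -2.9] q [ 0.73  0.51 -0.46  1.25  0.22  1.44 -0.2 ]
```

View pics/l6.png

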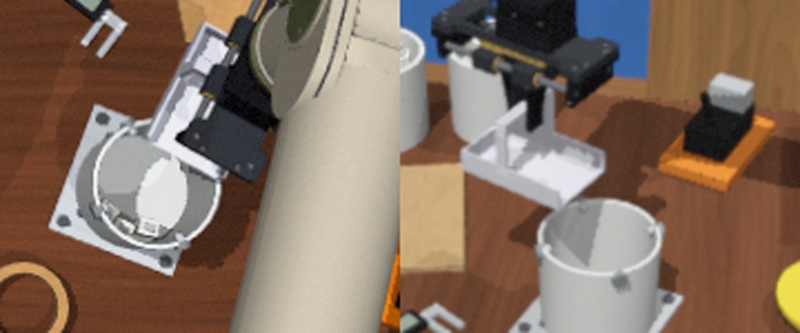

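The tray is empty, and the resistors show at the near wall inside the tub (around (135,215) in the crop). Carry the tray back to its start spot.

>>> {"op": "step_arm", "data": {
  "commands": [
    [0,0,-0.01,0,0,-0.06],
    [0,0,-0.01,0,0,-0.1],
    [0,0,0,0,0,-0.1],
    [0,0,0,0,0,-0.1],
    [0,0,0,0,0,-0.1],
    [0,0,0,0,0,-0.1],
    [0,0,0,0,0,-0.1],
    [0,0,0,0,0,-0.1],
    [0,0,0,0,0,-0.06],
    [0,0,0,0,0,-0.04],
    [0,0,0,0,0,0]
  ]
}}

```text
time: 23.8
ee_pos: [0.6051, -0.3183, 0.2692]
eef_rot: [0.982, 0.189, 0.001, 0.002]
ft_force: [0.0, 0.1, -2.0]
width: 0.0132
```

>>> {"op": "step_arm", "data": {
  "commands": [
    [0.0022,-0.0085,0,0,0,0],
    [0.0045,-0.0169,0,0,0,0],
    [0.0067,-0.0253,0,0,0,0],
    [0.0089,-0.0338,0,0,0,0],
    [0.0089,-0.0338,0,0,0,0],
    [0.0089,-0.0338,0,0,0,0],
    [0.0089,-0.0338,0,0,0,0],
    [0.0089,-0.0338,0,0,0,0],
    [0.0089,-0.0338,0,0,0,0],
    [0.0089,-0.0338,0,0,0,0],
    [0.0089,-0.0338,0,0,0,0],
    [0.0089,-0.0338,0,0,0,0]
  ]
}}

```text
time: 25.0
ee_pos: [0.5599, 0.0478, 0.2676]
eef_rot: [0.982, 0.188, 0.001, 0.001]
ft_force: [0.4, 0.1, -2.3]
width: 0.0135
```

>>> {"op": "step_arm", "data": {
  "commands": [
    [0.0089,-0.0338,0,0,0,0],
    [0.0089,-0.0338,0,0,0,0],
    [0.0089,-0.0338,0,0,0,0],
    [0.0089,-0.0338,0,0,0,0],
    [0.0089,-0.0338,0,0,0,0],
    [0.0089,-0.0338,0,0,0,0],
    [0.0071,-0.027,0,0,0,0],
    [0.0054,-0.0203,0,0,0,0],
    [0.0036,-0.0135,0,0,0,0],
    [0.0027,-0.0101,0,0,0,0],
    [0,0,0,0,0,0]
  ]
}}

```text
time: 26.1
ee_pos: [0.5259, 0.3278, 0.2671]
eef_rot: [0.982, 0.189, 0.0, -0.0]
ft_force: [-0.4, -0.9, -2.4]
width: 0.0136
```

```bash
python3 plan.py .5257 .328 .0745 .38
```

```text
t 26.1 at [0.5259 0.3278 0.2671] d [-0.0002  0.0002 -0.1926] shift [-0.0002 -0.0002  0.1926] (after turn [-1.000e-04 -2.000e-04  1.926e-01] ) rot [-0.0002 -0.0004  0.0007] w 0.0136 F [-0.4 -0.9 -2.4] q [ 0.01  0.44 -0.88  1.4   0.34  1.45 -0.48]
```

>>> {"op": "step_arm", "data": {
  "commands": [
    [0,0,0.02,0,0,0],
    [0,0,0.03,0,0,0],
    [0,0,0.03,0,0,0],
    [0,0,0.03,0,0,0],
    [0,0,0.03,0,0,0],
    [0,0,0.02,0,0,0],
    [0,0,0.015,0,0,0],
    [0,0,0.01,0,0,0],
    [0,0,0.004,0,0,0],
    [0,0,0.002,0,0,0],
    [0,0,0,0,0,0]
  ]
}}

```text
time: 27.2
ee_pos: [0.5269, 0.3269, 0.0765]
eef_rot: [0.982, 0.189, 0.0, -0.0]
ft_force: [-0.4, -0.1, -1.5]
width: 0.0138
```

>>> {"op": "step_arm", "data": {
  "commands": [
    [0,0,0.001,0,0,0],
    [0,0,0.0007,0,0,0],
    [0,0,0,0,0,0]
  ]
}}

```text
time: 27.5
ee_pos: [0.5267, 0.3269, 0.0746]
eef_rot: [0.982, 0.189, 0.0, -0.0]
ft_force: [0.2, 0.3, -1.7]
width: 0.0135
```

>>> {"op": "step_arm", "data": {
  "commands": [
    [0,0,0.001,0,0,0],
    [0,0,0,0,0,0]
  ]
}}

```text
time: 27.7
ee_pos: [0.5268, 0.3269, 0.0745]
eef_rot: [0.982, 0.189, 0.0, 0.0]
ft_force: [-3.4, -2.9, 9.5]
width: 0.0136
```

Touching the bench. Release, rise, and swing aside for the last check.

>>> {"op": "step_arm", "data": {
  "commands": [
    [0,0,0,0,0,0],
    [0,0,0,0,0,0],
    [0,0,0,0,0,0],
    [0,0,0,0,0,0],
    [0,0,0,0,0,0],
    [0,0,0,0,0,0]
  ],
  "gripper": 1
}}

```text
time: 28.3
ee_pos: [0.5265, 0.3267, 0.0731]
eef_rot: [0.982, 0.189, -0.0, 0.0]
ft_force: [1.0, 0.6, -0.0]
width: 0.0538
```

>>> {"op": "step_arm", "data": {
  "commands": [
    [0,0,-0.01,0,0,0],
    [0,0,-0.02,0,0,0],
    [0,0,-0.03,0,0,0],
    [0,0,-0.03,0,0,0],
    [0,0,-0.04,0,0,0],
    [0,0,-0.04,0,0,0],
    [-0.02,0.03,0,0,0,0],
    [-0.02,0.03,0,0,0,0],
    [-0.02,0.03,0,0,0,0],
    [-0.02,0.03,0,0,0,0],
    [-0.02,0.03,0,0,0,0],
    [0,0,0,0,0,0]
  ]
}}

```text
time: 29.5
ee_pos: [0.4893, 0.1454, 0.2438]
eef_rot: [0.983, 0.185, 0.0, 0.002]
ft_force: [0.5, 0.1, 0.1]
width: 0.0869
```

```bash
python3 - <<'E'
from h import *
a=camera('top');b=camera('side');print(read_state()['ee_pos'],read_state()['time'])
c=np.hstack([a[80:360,90:510]]);d=b[130:460,190:430]
im=np.hstack([cv2.resize(c,(450,300)),cv2.resize(d,(218,300))])
e=np.hstack([cv2.resize(a[220:310,415:515],(334,300),interpolation=cv2.INTER_CUBIC),cv2.resize(b[370:440,240:340],(334,300),interpolation=cv2.INTER_CUBIC)])
cv2.imwrite('pics/l7.png',cv2.cvtColor(np.vstack([im,e]),cv2.COLOR_RGB2BGR))
E
```

```text
[0.48931595 0.14991721 0.24405468] 29.6
```

View pics/l7.png

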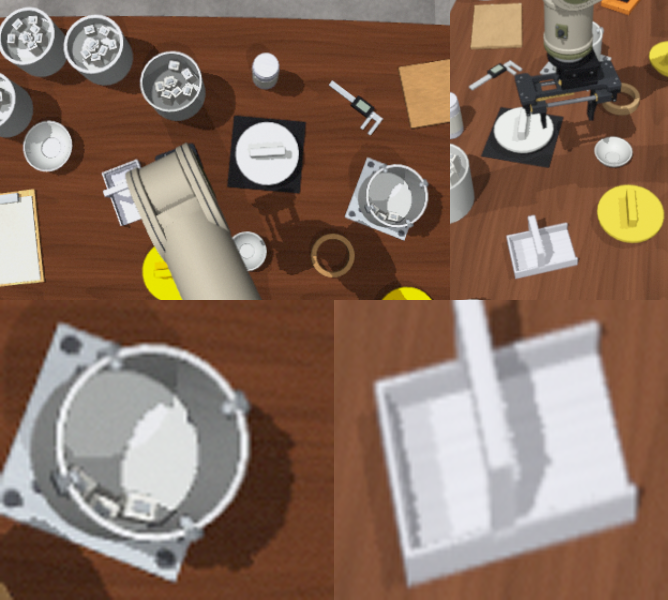

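All three resistors stand in the tub, the tray is empty and upright, and the lid is on the mat. I'll check the radial margin of the resistors numerically before handing in.

```bash
python3 - <<'E'
from h import *
for u,v in [(145,505),(105,503),(78,478)]:
    p=atz('top',415+u/3.34,220+(v-300)/3.34,.068)-[.517,-.2705,0]
    q=Ro.from_euler('z',.235).apply(p);print(p.round(3),np.hypot(*p[:2]).round(3),'lid frame',q.round(3))
E
```

```text
[-0.042 -0.01   0.068] 0.043 lid frame [-0.038 -0.019  0.068]
[-0.041  0.019  0.068] 0.045 lid frame [-0.044  0.009  0.068]
[-0.024  0.039  0.068] 0.046 lid frame [-0.032  0.033  0.068]
```

```bash
python3 -c "
from bench import *
s=read_state();print(s['time'],abs(s['joint_vel']).max());close_job()"
```

```text
29.6 0.03728733976784397
the job is handed in; nothing more can be done
```

The job is handed in at 29.6 s of the 66 s allowed. The lid was pulled straight off and set grip side up on the mat. The resistors were tipped into the tub with the spout about 16 mm above the rim at 0.8 rad, and the tray was put back on its starting spot.

- **Resistors:** The last pictures show all three standing on end inside the tub. I measured them 43–46 mm from its axis, so even if their origins lie 9 mm further out they stay within 60 mm.
- **Tray and lid:** The tray looks empty and upright on the bench. The lid stands on the mat, looking centred on it.
- **Bystanders and gripper:** Those in the picture look unmoved by eye, but I did not measure them. The gripper is open and clear of everything.
- **Disagreements:** The tray's angle differed slightly between two fits (0.40 and 0.33 rad). I gripped at 0.38 rad and it held well. With the tray tilted and empty, the force averaged 1.7 N against an expected 2.2 N, which still ruled out a loaded tray at 3.6 N.

I viewed 10 pictures in all. No check failed.

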